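# Raise the telescoping bench lamp and hold it up

## Task

Put the bench lamp at full height: slide its transport lock all the way to the end, away from the mast, then take the grip block on top of the mast so that your fingers squeeze its release button in, and pull the mast straight up past its first stop to its second. Finish holding the lamp up there with the button still squeezed in, because it sinks back if you let go; leave the tin, the battery and the tape measure beside it undisturbed.

Things in the scene. Friction and masses are not known exactly. Their poses are not given: they have to be found in the camera images.
- lamp_base: Base of a work lamp, screwed to the bench: black case 195 x 74 mm, 90 mm high, on a foot 205 x 84 mm. Origin at bench level under the mast axis, NOT mid-case: the case reaches 160 mm to -x and 35 mm to +x of it. x runs along the case from lock knob to mast to lamp panel; z is up. Its -x end looks roughly (within 30 degrees) toward the robot.
- lock_knob (a point): Centre of the top face of the transport lock's grey knob: 20 mm (base x) x 18 mm (base y) x 30 mm high, on a flat steel tongue on top of the base. Knob top 144 mm, its foot 115 mm above the bench. Fully locked it is 88 mm to -x of the mast axis, freed 123 mm. It can be pinched from above across base y.
- transport_lock (a joint): Travel of the transport lock, m. 0 = fully locked (tongue lies over the lip of the mast and keeps it down), 0.035 = end stop, free. It slides along -x of the base, away from the mast; friction 2 N, stays where it is left.
- lamp_head: Head of the mast: grip block 32 mm (base x) x 26 mm (base y), sides free from 106 to 162 mm above the bench while the mast is down, and a flat lamp panel 70 x 86 x 14 mm reaching out to +x, 50 to 120 mm from the mast axis, at 105 to 125 mm height. Origin on the mast axis, at bench level while the mast is down, rising with it; axes as the base.
- grip_center (a point): Point inside the grip block on the mast axis, at the height of the middle of the release button: 138 mm above the bench while the mast is down, 268 mm at the second stop.
- release_button (a joint): Travel of the release button, m: 0 = out, 0.006 = fully in. Black, 18 mm wide, 22 mm high, on the +y side of the grip block, 7.5 mm proud (1.5 mm when in). Pinching the block from above across base y (33.5 mm over the button, 27.5 mm when in) presses it. Spring 3 N at first, 6 N fully in. While it is out, a bolt keeps the mast down.
- upper_section (a joint): Extension of the upper mast section, m: 0 = in, 0.065 = fully out. It normally comes out first; its end is the first stop.
- lower_section (a joint): Extension of the lower mast section, m: 0 = in, 0.065 = fully out. It normally follows the upper one; both fully out is the second stop, the head 130 mm above its rest. The mast slides vertically with 1 to 2 N friction, weighs about 0.6 kg and sinks back when let go.
- stain_tin: Bystander: upright tin 69 mm wide, 88 mm high, with a dark lid. Origin at the centre of its underside.
- battery_b: Bystander: tool battery 104 x 67 x 46 mm. Origin at the centre of its underside.
- tape_measure: Bystander: tape measure 37 x 78 mm, 72 mm high. Origin at the centre of its underside.

How it is judged:
On the way, in this order (a step that is already met when the one before it is completed fails the run):
1. the transport lock is slid to its end stop (value of joint transport_lock above 0.031 m), for 0.2 s.
2. with the button squeezed in, the upper section is pulled out to the first stop (value of joint upper_section above 0.06 m and value of joint release_button above 0.0045 m and contact force between the fingers and lamp_head above 2 N), for 0.05 s.
At the end, for the whole second after the job is handed in: The transport lock is within 4 mm of its free end stop, both mast sections are within 5 mm of fully out, and the fingers alone hold the lamp head there, at rest (under 20 mm/s), gripping it with more than 2 N with the release button at least 4.5 mm in (all of step 2 and value of joint transport_lock above 0.031 m and value of joint lower_section above 0.06 m and contact force between lamp_head and stain_tin below 0.2 N and contact force between lamp_head and battery_b below 0.2 N and contact force between lamp_head and tape_measure below 0.2 N and linear speed of lamp_head below 0.02 m/s); the arm keeps its last pose, push and grip.
It fails at once if the tin, battery or tape measure is moved more than 30 mm or tipped over (distance of any of stain_tin, battery_b, tape_measure from where it was at the start of the episode above 0.03 m or angle between any of stain_tin, battery_b, tape_measure's own z axis and vertical above 0.5 rad).
It also fails if it takes over 40 s, if anything falls off the work surface, if the arm or the gripper's body presses on something with over 40 N, if the wrist force passes 120 N, or if a joint passes its speed limit or range.

## Robot

A 7-joint arm with a two-finger parallel gripper is mounted at the origin on a cart in front of the work surface, level with it; the furniture and walls round the work are solid. World frame = base frame: x ahead of the robot, y to its left, z up, the work surface at z = 0. Lengths are in m, angles in rad, forces in N, time in s.
With the tool pointing down it reaches from about 0.425 to 0.925 m from the base axis. Payload 6.8 kg.
Tool frame: the origin (TCP) lies at the very end of the fingers, on their centre line; the grasp point (between the pads) lies 19 mm behind it; z points along the fingers, y is the line along which they close (so a half turn about z gives the same grasp; the last joint's range is limited). The gripper opens to 85 mm and grips with 20 to 120 N. Pads are 22 mm wide; open, the fingers measure 114 mm over their backs; the gripper's body (76 mm by 85 mm) begins 54 mm behind the grasp point. The pads swing forward as they close: fully open they stand 13 mm farther back than shut.
Start: joints at [1.099, 0.477, 0.022, 1.555, -0.011, 1.109, -0.083], TCP at [0.24, -0.631, 0.231] pointing down, gripper open.
Joint ranges: [-2.96, 2.96], [-0.34, 2.1], [-1.41, 1.46], [0.24, 2.44], [-1.37, 4.51], [0.17, 1.92], [-2.96, 2.96]. Speed limits (rad/s): [2.39, 2.39, 3.14, 3.14, 3.14, 3.14, 3.14].

## Interface

Orientations are given as a rotation vector (axis times angle).
In Python, from bench import get_obs, viewer, r gives the robot as it stands. The module is installed in compiled form; this text tells all that it offers.
- The arm moves only by the tool play_rows, never from a script. Its argument "commands" is a list that holds one entry, the list of rows, each a list of 5 numbers: the gripper's target within -1 to 1 (shut at 1, half-way at 0, fully open at -1), then the shift along the tool's x, y, z scaled (see below), then the turn about the tool's z scaled (see below). A call has 1 to 12 rows; each row is the pose to reach, as a shift and turn from the pose commanded when the call began, along the tool's axes at that moment; what a row does not reach only later rows make up. The controller multiplies each number of a shift by 0.2 m and each number of a turn by pi/2 rad. A row lasts 1/12 s, in which the tool goes at most 41.7 mm and 7.16 degrees, less where a joint would pass 70% of its speed; a pose out of reach is approached as far as the arm can. A call with a number of a shift or a turn outside -1 to 1 is refused whole. A call with a gripper value outside its range is refused whole. The fingers move at their own pace and stop on an object; "grip_force" is the grip in N (left out, the last holds). Time passes only in rows, so rows that repeat a pose let the fingers close. It gives the time, the measured TCP pose, the force, the opening and the grip force at its end, in the units of the state.
- get_obs(): the state, without advancing time (a new reading comes with each control period).
- viewer.grab_frame(name): name is "scene" or "top" or "wrist"; returns a dict with "pixels" (400x640x3 uint8, red, green, blue), "fovy" (degrees; the focal length in pixels is half the picture's height over the tangent of half this angle, whatever the lens; pixels are square), "cx", "cy" (the principal point, pixels), "world_to_cam" (4x4, takes a point from world to camera coordinates); the wrist camera has in their place "hand_eye" (4x4, takes a point from camera to tool coordinates, whose origin is the TCP and whose axes are the flange's). Camera axes: x right, y up, looking along -z (the intrinsics and any distortion apply to the point x, -y, -z); pixel columns grow to the right and rows downward; lengths in m; the calibration is good to about 2 mm. The wrist camera is an equidistant fisheye: a pixel r from the principal point sees the ray r / f radians off the axis. A picture is of the moment at which its call begins: read the wrist's pose just before it. There is no depth.
- r.hand_in(): hands the job in; it is judged then, once.
Trained networks look in a picture, given as the dict that the camera call returned (one of the last four; its "shot" number tells which), for a name from the list of things; names that differ only in an ending like _2 or _b are one class to them, and where a whole thing is asked for, a point or a joint stands for the part that bears it (a point fixed in the world has none). Each returns a list of dicts, best first, with "score" (0 to 1); they miss things now and then, are a little off and sometimes report something else, mostly with a low value. They report only what shows in the picture. A call takes as long as a camera call.
- viewer.trace(picture, thing): "pixels" (400x640 bool, what is visible of it) and "rect" ([left, top, right, bottom] in pixels, round what is visible of it).
The state is a dict: "clock": time; "joints": joint angles; "qvel": joint speeds; "tau": joint torques, N m; "tcp_pos": TCP position; "orientation": TCP orientation; "contact_force": force on the tool from outside, world axes, zero at the start; "moment": the same for the moment, N m; "grip_width": finger opening in m; "gripper_force": force on a finger pad.
Only numpy, scipy, OpenCV 4.12 (cv2) and the standard library are available. Lean on these libraries where they do the work, as an engineer would, in place of code of your own. Each camera call takes 0.05 s, during which the arm holds its last target. There are 200 camera calls.

## Working session

There is one attempt and no reset: what is moved stays moved. The work goes in short steps, Python scripts to look and compute and a tool call to move; the robot and the scene stay as the last step left them, time stands still between calls to the robot, and variables do not carry over. Pictures are saved under pics/ and viewed, at most 10 in all, crops included, and the job is handed in when it is done.

Besides the shell and the picture viewer there is one more tool, called after ">>>" in YAML: its name, and indented under it one key for each argument. play_rows: Moves the arm, as the interface text tells. Shifts and turns lie within -1 to 1; 1 stands for 0.2 m of shift or pi/2 rad of turn. Its arguments: {"type":"object","properties":{"commands":{"type":"array","items":{"type":"array","items":{"type":"array","items":{"type":"number","minimum":-1,"maximum":1}}}},"grip_force":{"type":"number"}},"required":["commands"]}

```bash
mkdir -p pics
python3 - <<'E'
from bench import get_obs, viewer, r
import cv2,numpy as np
o=get_obs();print({k:np.round(v,3).tolist() for k,v in o.items()})
ims=[]
for n in ["scene","top"]:
    p=viewer.grab_frame(n); ims.append(p["pixels"])
    print(n,p["fovy"],p["cx"],p["cy"],np.round(p["world_to_cam"],4).tolist(),[k for k in p])
    for t in ["lamp_base","lock_knob","lamp_head","release_button","stain_tin","battery_b","tape_measure"]:
        for d in viewer.trace(p,t)[:2]:
            m=d["pixels"];ys,xs=np.nonzero(m)
            print(t,round(d["score"],2),d["rect"],xs.mean().round(1) if len(xs) else None,ys.mean().round(1) if len(xs) else None,len(xs))
    cv2.imwrite(f"pics/{n}0.png",p["pixels"][:,:,::-1])
E
```

```text
{'clock': 0.0, 'joints': [1.099, 0.478, 0.022, 1.556, -0.011, 1.109, -0.083], 'qvel': [0.001, 0.0, 0.0, -0.001, -0.0, -0.001, -0.0], 'tau': [0.0, -59.645, 1.608, -28.12, 0.012, 0.009, 0.0], 'tcp_pos': [0.24, -0.63, 0.23], 'orientation': [-3.088, -0.568, 0.001], 'contact_force': [0.084, -0.067, 0.457], 'moment': [0.0, -0.002, 0.032], 'gripper_force': 0.0, 'grip_width': 0.086}
scene 51.09429680730595 319.7052023830803 202.67010507831182 [[0.6245, -0.7807, -0.0222, -0.437], [0.3758, 0.2754, 0.8848, -0.2556], [-0.6847, -0.5609, 0.4654, -0.5775], [0.0, 0.0, 0.0, 1.0]] ['pixels', 'fovy', 'cx', 'cy', 'world_to_cam', 'shot']
lamp_base 0.82 [252.8, 162.8, 339.2, 279.4] 292.8 223.0 5821
lamp_base 0.64 [195.8, 192.9, 236.1, 245.3] 217.1 216.6 1561
lock_knob 0.36 [292.9, 158.6, 337.3, 201.1] 311.0 176.6 1123
lamp_head 0.75 [294.4, 160.9, 338.2, 202.5] 311.2 176.7 1152
stain_tin 0.58 [194.3, 191.0, 236.8, 242.7] 217.0 216.4 1562
battery_b 0.97 [378.5, 205.5, 405.4, 246.2] 390.9 226.9 1094
battery_b 0.25 [196.9, 192.7, 234.1, 243.3] 216.7 216.5 1517
tape_measure 0.61 [346.3, 240.0, 389.7, 282.4] 366.2 260.7 1607
top 56.826229508226355 318.5034320402839 194.49180430630236 [[0.023, -0.9996, -0.0183, -0.1151], [0.996, 0.0213, 0.0871, -0.5689], [-0.0867, -0.0202, 0.996, -0.9073], [0.0, 0.0, 0.0, 1.0]] ['pixels', 'fovy', 'cx', 'cy', 'world_to_cam', 'shot']
lamp_base 0.68 [273.6, 143.4, 340.5, 269.0] 308.3 206.3 4154
lock_knob 0.73 [305.6, 208.9, 322.5, 253.8] 314.6 231.4 351
lamp_head 0.66 [270.6, 147.3, 317.8, 215.3] 297.8 171.8 1549
stain_tin 0.8 [227.1, 229.9, 264.7, 261.6] 244.8 246.5 874
battery_b 0.89 [350.7, 142.6, 387.3, 181.9] 368.2 162.8 1002
battery_b 0.33 [367.1, 210.9, 399.1, 226.3] 382.3 220.6 452
tape_measure 0.76 [363.9, 209.8, 401.9, 228.6] 382.0 220.5 469
```

Run:
```python
import cv2
a=cv2.imread("pics/top0.png")[120:290,210:420];cv2.imwrite("pics/a.png",cv2.resize(a,None,fx=3.5,fy=3.5,interpolation=cv2.INTER_CUBIC)[:600,:800])
b=cv2.imread("pics/scene0.png")[130:300,180:420];cv2.imwrite("pics/b.png",cv2.resize(b,None,fx=3.3,fy=3.3,interpolation=cv2.INTER_CUBIC)[:600,:800])
```

```text
(no output)
```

View pics/a.png

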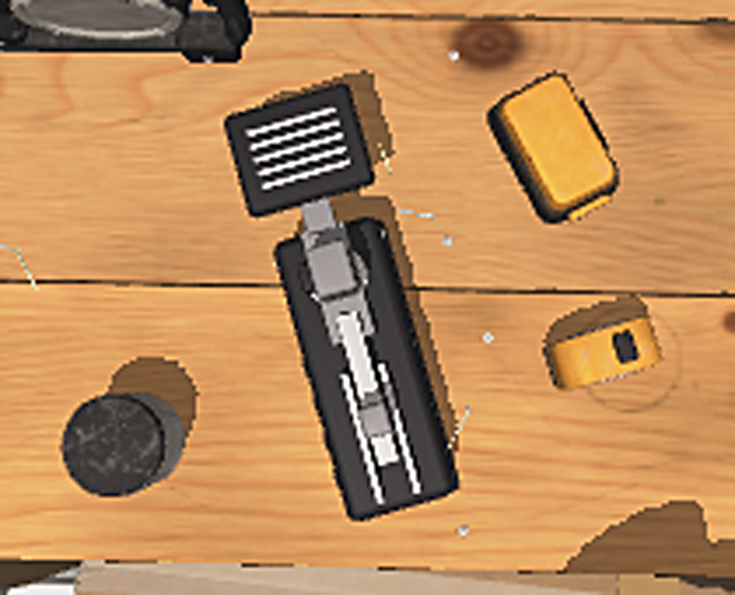

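View pics/b.png

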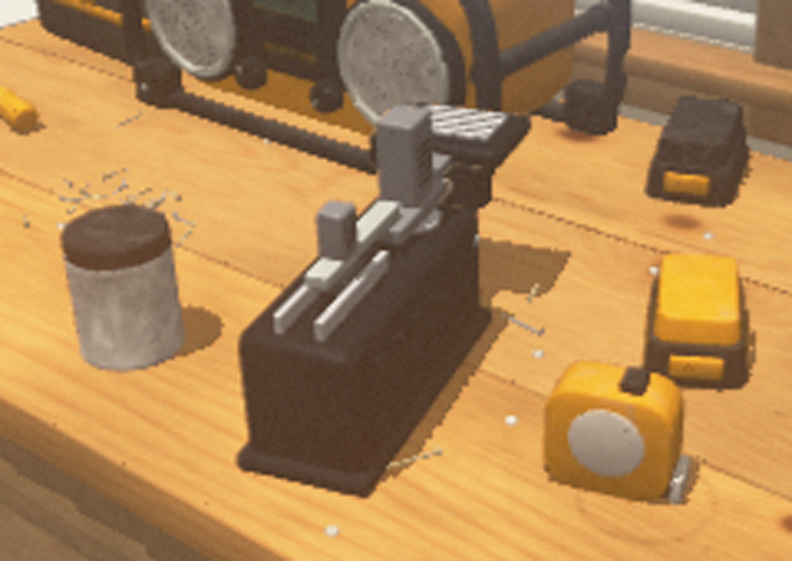

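The top crop shows the lamp with its panel up-left and its knob at crop (377,412). The tin is well to the left of it and the tape measure to the right. The scene crop shows the knob top at (336,208) and the grip block top at (402,116). I'll fit the base pose to these points.

```bash
cat > h.py <<'E'
import numpy as np, cv2
from scipy.spatial.transform import Rotation as R
CAM={"scene":(51.0943,319.705,202.67,np.array([[0.6245,-0.7807,-0.0222,-0.437],[0.3758,0.2754,0.8848,-0.2556],[-0.6847,-0.5609,0.4654,-0.5775]])),
"top":(56.82623,318.503,194.492,np.array([[0.023,-0.9996,-0.0183,-0.1151],[0.996,0.0213,0.0871,-0.5689],[-0.0867,-0.0202,0.996,-0.9073]]))}
def proj(c,P):
    f,cx,cy,M=CAM[c];f=200/np.tan(np.radians(f)/2)
    q=np.atleast_2d(P)@M[:,:3].T+M[:,3]
    return np.c_[cx+f*q[:,0]/-q[:,2],cy+f*q[:,1]/q[:,2]]
def w(p,L):
    L=np.atleast_2d(L);c,s=np.cos(p[2]),np.sin(p[2])
    return np.c_[p[0]+c*L[:,0]-s*L[:,1],p[1]+s*L[:,0]+c*L[:,1],L[:,2]]
E
cat > fit.py <<'E'
from h import *
from scipy.optimize import least_squares
T=lambda u,v:(210+u/3.5,120+v/3.5); S=lambda u,v:(180+u/3.3,130+v/3.3)
obs=[("top",(50,43,.122),T(252,213)),("top",(50,-43,.122),T(373,180)),("top",(120,-43,.122),T(345,84)),("top",(120,43,.122),T(226,119)),
("scene",(0,0,.162),S(402,116)),("scene",(-88,0,.144),S(336,208)),
("top",(-160,37,.09),T(352,520)),("top",(-160,-37,.09),T(459,489)),("top",(35,37,.09),T(275,240))]
obs=[(c,(a[0]/1e3,a[1]/1e3,a[2]),u) for c,a,u in obs]
f=lambda p:np.concatenate([proj(c,w(p,l))[0]-u for c,l,u in obs])
s=least_squares(f,[.65,-.1,.2],loss="soft_l1")
print(s.x,np.degrees(s.x[2]));print(f(s.x).reshape(-1,2).round(1))
p=s.x
print("knob",w(p,[-.088,0,.144]),"grip",w(p,[0,0,.138]))
ov={}
for c in("top","scene"):
    im=cv2.imread(f"pics/{c}0.png");x0,y0,x1,y1=(210,120,420,290) if c=="top" else(180,130,420,300)
    k=3.5 if c=="top" else 3.3
    im=cv2.resize(im[y0:y1,x0:x1],None,fx=k,fy=k,interpolation=cv2.INTER_CUBIC)
    for cx,hx,hy,z0,z1 in[(-.0625,.0975,.037,0,.09),(-.088,.01,.009,.115,.144),(0,.016,.013,.106,.162),(.085,.035,.043,.108,.122)]:
        for z in(z0,z1):
            q=(proj(c,w(p,[(cx+a*hx,b*hy,z) for a,b in((1,1),(1,-1),(-1,-1),(-1,1))]))-[x0,y0])*k
            cv2.polylines(im,[q.astype(int)],True,(0,0,255) if z==z1 else(255,0,0))
    ov[c]=im
a,b=ov["top"],ov["scene"]; a=cv2.resize(a,(400,int(400*a.shape[0]/a.shape[1])));
cv2.imwrite("pics/ov_s.png",b);cv2.imwrite("pics/ov_t.png",ov["top"])
E
python3 fit.py
```

```text
[ 0.55440524 -0.07592034  0.30728671] 17.60623144541271
[[-0.6  1.3]
 [ 1.3  0. ]
 [ 0.7 -1.7]
 [-1.5 -1.1]
 [ 0.4  0. ]
 [ 2.1 -1.4]
 [-0.2  1.5]
 [ 0.1  1.3]
 [-1.4  0.6]]
knob [[ 0.47052736 -0.10253801  0.144     ]] grip [[ 0.55440524 -0.07592034  0.138     ]]
```

View pics/ov_t.png

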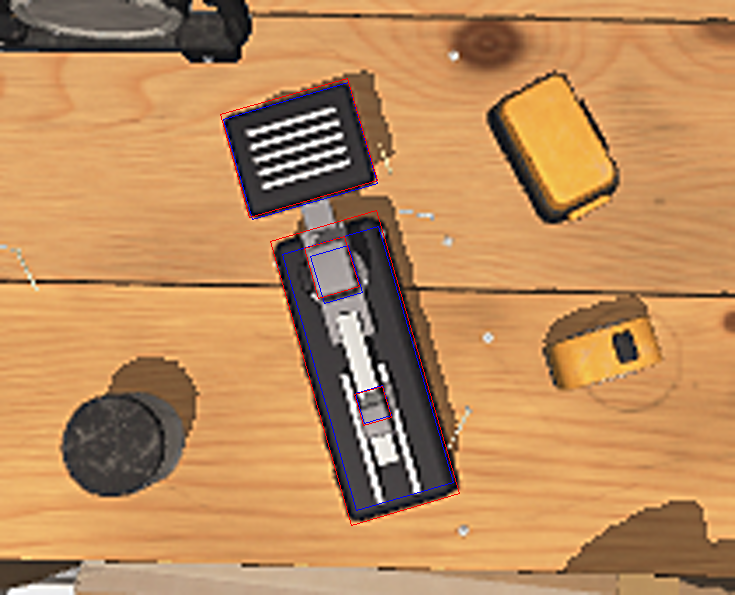

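View pics/ov_s.png

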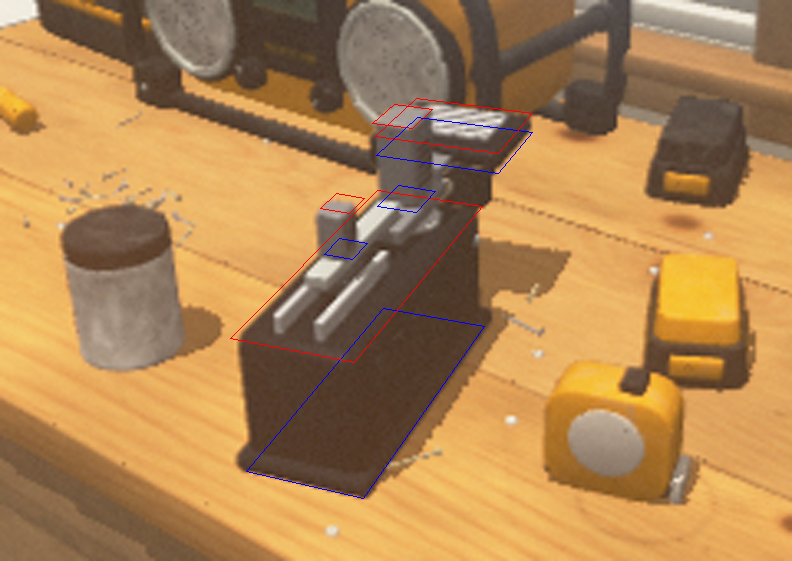

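The overlay fits within about 2 px. The knob sits about 4 mm further out than the fully locked position. Next is a helper to work out the moves.

```bash
cat > go.py <<'E'
import sys
from h import *
from bench import get_obs
o=get_obs();p=np.array([0.5544,-0.0759,0.3073])
l=[float(a) for a in sys.argv[1:4]]
Rt=R.from_rotvec(o["orientation"]);t=w(p,l)[0]
d=Rt.inv().apply(t-o["tcp_pos"]);x=Rt.as_matrix()[:,0]
print("t",o["clock"],"tcp",np.round(o["tcp_pos"],4),"target",t.round(4),"shift",(d/.2).round(3),"turn",round((np.arctan2(x[1],x[0])-p[2])/(np.pi/2),4),"tool z",Rt.as_matrix()[:,2].round(3))
T=np.linalg.inv(np.vstack([np.c_[R.from_euler('z',p[2]).as_matrix(),[p[0],p[1],0]],[0,0,0,1]]))
print("tcp in base",(T@np.r_[o["tcp_pos"],1])[:3].round(4),o["contact_force"].round(1) if hasattr(o["contact_force"],"round") else o["contact_force"],o["grip_width"],o["gripper_force"])
E
python3 go.py -.092 0 .23
```

```text
t 0.8 tcp [ 0.2402 -0.6308  0.2313] target [ 0.4667 -0.1037  0.23  ] shift [ 1.996 -2.06   0.007] turn 0.0359 tool z [ 0. -0. -1.]
tcp in base [-0.4674 -0.4339  0.2313] [-0.1 -0.2  0.4] 0.08552047259906354 0.0
```

>>> play_rows:
  commands:
    - [[-1,0.14,-0.14,0,0.036],[-1,0.28,-0.28,0,0.036],[-1,0.42,-0.42,0,0.036],[-1,0.56,-0.56,0,0.036],[-1,0.7,-0.7,0,0.036],[-1,0.84,-0.84,0,0.036],[-1,1,-1,0,0.036],[-1,1,-1,0,0.036],[-1,1,-1,0,0.036]]
  grip_force: 30

```text
clock: 1.55
tcp_pos: [0.3577, -0.3701, 0.2318]
orientation: [3.103, 0.49, 0.002]
contact_force: [0.5, -0.8, 0.4]
grip_width: 0.0854
gripper_force: 0.0
```

```bash
python3 go.py -.092 0 .23
```

```text
t 1.55 tcp [ 0.3577 -0.3701  0.2318] target [ 0.4667 -0.1037  0.23  ] shift [ 0.929 -1.099  0.01 ] turn 0.0037 tool z [ 0.001  0.    -1.   ]
tcp in base [-0.2764 -0.2209  0.2318] [ 0.5 -0.8  0.4] 0.08539407381558399 0.0
```

>>> play_rows:
  commands:
    - [[-1,0.14,-0.16,0,0.003],[-1,0.28,-0.32,0,0.003],[-1,0.42,-0.48,0,0.003],[-1,0.56,-0.64,0,0.003],[-1,0.7,-0.8,0,0.003],[-1,0.84,-0.92,0,0.003],[-1,0.93,-1,0,0.003],[-1,0.93,-1,0,0.003],[-1,0.93,-1,0,0.003],[-1,0.93,-1,0,0.003]]

```text
clock: 2.38
tcp_pos: [0.4724, -0.1278, 0.2311]
orientation: [3.106, 0.47, -0.001]
contact_force: [-0.3, -0.4, -0.1]
grip_width: 0.0853
gripper_force: 0.0
```

```bash
cat > wr.py <<'E'
import sys
from h import *
from bench import get_obs,viewer
o=get_obs();f=viewer.grab_frame("wrist")
Rt=R.from_rotvec(o["orientation"]);H=np.array(f["hand_eye"])
foc=200/np.tan(np.radians(f["fovy"])/2)
def px(P):
    c=np.linalg.inv(H)@np.r_[Rt.inv().apply(P-o["tcp_pos"]),1]
    v=np.array([c[0],-c[1],-c[2]]);th=np.arctan2(np.hypot(v[0],v[1]),v[2]);n=v[:2]/np.hypot(v[0],v[1])
    return np.array([f["cx"],f["cy"]])+foc*th*n
p=np.array([0.5544,-0.0759,0.3073]);im=f["pixels"][:,:,::-1].copy()
h=float(sys.argv[2])
for cx,hx,hy,z in[(h,.01,.009,.144),(0,.016,.013,.162)]:
    q=np.array([px(P) for P in w(p,[(cx+a*hx,b*hy,z) for a,b in((1,1),(1,-1),(-1,-1),(-1,1))])])
    cv2.polylines(im,[q.round().astype(int)],True,(0,0,255))
cv2.imwrite(sys.argv[1],cv2.resize(im,(800,500)))
E
python3 wr.py pics/w1.png -.092; python3 go.py -.092 0 .118
```

```text
t 2.4333 tcp [ 0.4722 -0.1281  0.2312] target [ 0.4667 -0.1037  0.118 ] shift [ 0.01  -0.125  0.566] turn -0.0052 tool z [-0.001 -0.001 -1.   ]
tcp in base [-0.0942 -0.0249  0.2312] [ 0.2 -0.3  0.9] 0.08514984944392287 0.0
```

View pics/w1.png

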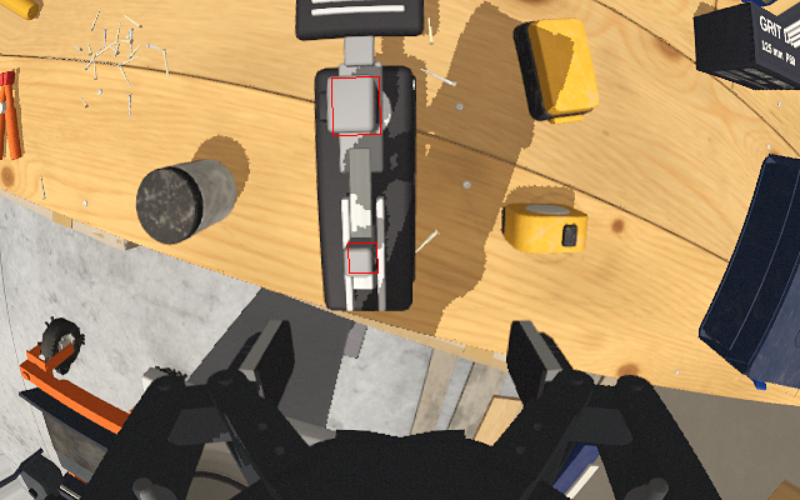

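The wrist view shows the knob top at about (361,259) and the block top at about (353,104). Both lie on the predicted outlines within about 1.5 mm, so I'll descend and pinch the knob.

>>> play_rows:
  commands:
    - [[-1,0.01,-0.13,0.05,-0.005],[-1,0.01,-0.13,0.2,-0.005],[-1,0.01,-0.13,0.35,-0.005],[-1,0.01,-0.13,0.48,-0.005],[-1,0.01,-0.13,0.555,-0.005],[-1,0.01,-0.13,0.555,-0.005],[0.2,0.01,-0.13,0.555,-0.005],[1,0.01,-0.13,0.555,-0.005],[1,0.01,-0.13,0.555,-0.005],[1,0.01,-0.13,0.555,-0.005],[1,0.01,-0.13,0.555,-0.005],[1,0.01,-0.13,0.555,-0.005]]

```text
clock: 3.43
tcp_pos: [0.4676, -0.101, 0.1212]
orientation: [3.103, 0.485, 0.003]
contact_force: [-0.8, 0.5, 4.2]
grip_width: 0.0169
gripper_force: 33.9
```

```bash
python3 go.py -.127 0 .12
```

```text
t 3.4333 tcp [ 0.4676 -0.101   0.1212] target [ 0.4333 -0.1143  0.12  ] shift [-0.183  0.011  0.006] turn 0.0018 tool z [ 0.002 -0.001 -1.   ]
tcp in base [-0.0903  0.0023  0.1212] [-0.8  0.5  4.2] 0.0169328080334899 33.85572552680969
```

>>> play_rows:
  commands:
    - [[1,-0.04,0,0,0],[1,-0.08,0,0,0],[1,-0.12,0,0,0],[1,-0.15,0,0,0],[1,-0.15,0,0,0],[1,-0.15,0,0,0]]

```text
clock: 3.93
tcp_pos: [0.4424, -0.1088, 0.1213]
orientation: [3.103, 0.487, 0.016]
contact_force: [13.7, 1.2, -8.4]
grip_width: 0.0173
gripper_force: 32.4
```

```bash
python3 go.py -.127 0 .12
```

```text
t 3.9333 tcp [ 0.4424 -0.1088  0.1213] target [ 0.4333 -0.1143  0.12  ] shift [-0.052  0.012  0.006] turn 0.0026 tool z [ 0.01   0.001 -1.   ]
tcp in base [-0.1167  0.0025  0.1213] [13.7  1.2 -8.4] 0.017313279872889175 32.37646400928497
```

>>> play_rows:
  commands:
    - [[1,-0.02,0,0,0],[1,-0.03,0,0,0],[1,-0.03,0,0,0],[1,-0.03,0,0,0]]

```text
clock: 4.27
tcp_pos: [0.441, -0.1093, 0.1219]
orientation: [3.103, 0.49, 0.028]
contact_force: [25.8, 5.4, -18.0]
grip_width: 0.0175
gripper_force: 31.3
```

```bash
python3 go.py -.127 0 .12; python3 wr.py pics/w2.png -.123
```

```text
t 4.2667 tcp [ 0.441  -0.1093  0.1219] target [ 0.4333 -0.1143  0.12  ] shift [-0.044  0.012  0.009] turn 0.0037 tool z [ 0.018  0.002 -1.   ]
tcp in base [-0.1182  0.0025  0.1219] [ 25.8   5.4 -18. ] 0.017487128928005233 31.315285563468933
```

View pics/w2.png

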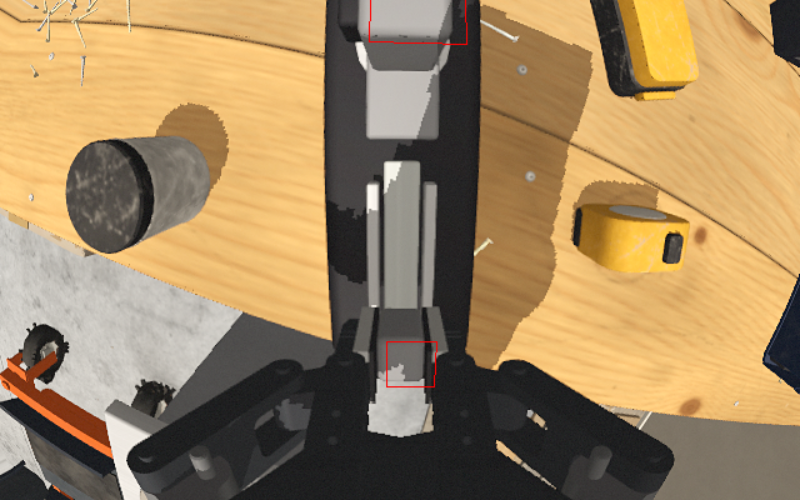

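Run:
```python
from bench import viewer
import cv2,numpy as np
f=viewer.grab_frame("wrist");a=f["pixels"][:,:,::-1]
a=a[225:365,265:385];cv2.imwrite("pics/w3.png",cv2.resize(np.clip(a*1.6,0,255).astype('uint8'),None,fx=4.2,fy=4.2,interpolation=cv2.INTER_CUBIC))
f=viewer.grab_frame("top");cv2.imwrite("pics/top1.png",f["pixels"][:,:,::-1])
```

```text
(no output)
```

View pics/w3.png

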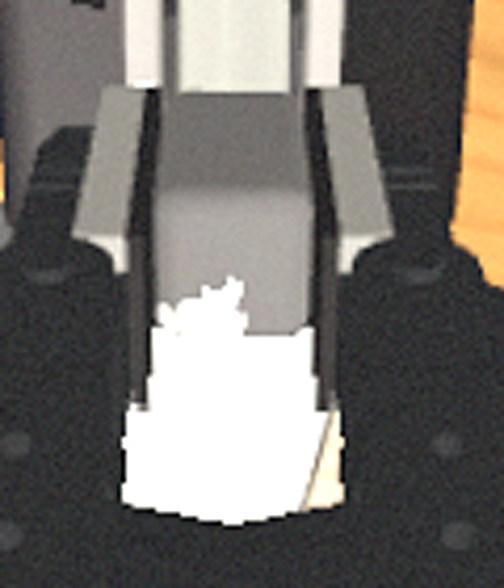

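The knob top (rows 338–381) matches the outline for −123 mm, with the same 4–6 px offset that the block shows. With 25 N of resistance as well, the lock is at its end stop. I'll release and rise.

>>> play_rows:
  commands:
    - [[1,0.015,0,0,0],[-1,0.015,0,0,0],[-1,0.015,0,0,0],[-1,0.015,0,0,0],[-1,0.015,0,0,0],[-1,0.015,0,-0.1,0],[-1,0.015,0,-0.3,0],[-1,0.015,0,-0.45,0],[-1,0.015,0,-0.45,0],[-1,0.015,0,-0.45,0]]

```text
clock: 5.25
tcp_pos: [0.4359, -0.111, 0.2117]
orientation: [3.103, 0.484, 0.004]
contact_force: [-0.3, -0.2, 0.1]
grip_width: 0.0856
gripper_force: 0.0
```

```bash
python3 go.py .002 .002 .119; python3 wr.py pics/w4.png -.123
```

```text
t 5.25 tcp [ 0.4359 -0.111   0.2117] target [ 0.5557 -0.0734  0.119 ] shift [0.627 0.003 0.465] turn 0.0015 tool z [ 0.003 -0.001 -1.   ]
tcp in base [-0.1236  0.0024  0.2117] [-0.3 -0.2  0.1] 0.08563455104842307 0.0
```

View pics/w4.png

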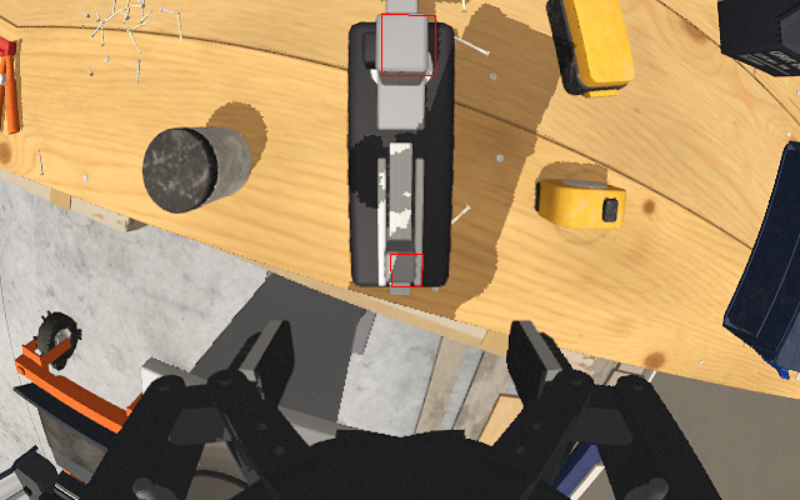

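The knob stayed at its end stop. Now over to the block and grasp it.

>>> play_rows:
  commands:
    - [[-1,0.17,0,0,0.001],[-1,0.34,0,0,0.001],[-1,0.5,0,0,0.001],[-1,0.627,0,0,0.001],[-1,0.627,0,0.05,0.001],[-1,0.627,0,0.2,0.001],[-1,0.627,0,0.35,0.001],[-1,0.627,0,0.465,0.001],[-1,0.627,0,0.465,0.001],[-1,0.627,0,0.465,0.001]]
  grip_force: 40

```text
clock: 6.13
tcp_pos: [0.5525, -0.0723, 0.1152]
orientation: [-3.103, -0.483, 0.009]
contact_force: [-0.1, -0.3, 1.0]
grip_width: 0.0856
gripper_force: 0.0
```

>>> play_rows:
  commands:
    - [[0.2,0,0,0,0],[1,0,0,0,0],[1,0,0,0,0],[1,0,0,0,0],[1,0,0,0,0],[1,0,0,0,0],[1,0,0,0,0],[1,0,0,0,0]]

```text
clock: 6.8
tcp_pos: [0.5559, -0.073, 0.1187]
orientation: [3.104, 0.481, 0.003]
contact_force: [-0.7, -2.8, 6.7]
grip_width: 0.0255
gripper_force: 43.3
```

```bash
python3 go.py .002 .002 .249
```

```text
t 6.8 tcp [ 0.5559 -0.073   0.1187] target [ 0.5557 -0.0734  0.249 ] shift [-0.     0.002 -0.651] turn -0.0 tool z [ 0.002 -0.001 -1.   ]
tcp in base [0.0023 0.0023 0.1187] [-0.7 -2.8  6.7] 0.025494464140117704 43.30295294523239
```

>>> play_rows:
  commands:
    - [[1,0,0,-0.04,0],[1,0,0,-0.09,0],[1,0,0,-0.14,0],[1,0,0,-0.19,0],[1,0,0,-0.24,0],[1,0,0,-0.29,0],[1,0,0,-0.32,0],[1,0,0,-0.325,0],[1,0,0,-0.325,0],[1,0,0,-0.325,0]]

```text
clock: 7.63
tcp_pos: [0.5555, -0.0728, 0.1824]
orientation: [3.104, 0.482, 0.002]
contact_force: [4.9, -2.8, -2.3]
grip_width: 0.0254
gripper_force: 42.8
```

```bash
python3 go.py .002 .002 .249
```

```text
t 7.6333 tcp [ 0.5555 -0.0728  0.1824] target [ 0.5557 -0.0734  0.249 ] shift [ 0.001  0.003 -0.333] turn 0.0006 tool z [ 0.002 -0.001 -1.   ]
tcp in base [0.002  0.0026 0.1824] [ 4.9 -2.8 -2.3] 0.025418065185536406 42.76921033859253
```

>>> play_rows:
  commands:
    - [[1,0,0,-0.03,0],[1,0,0,-0.07,0],[1,0,0,-0.11,0],[1,0,0,-0.15,0],[1,0,0,-0.19,0],[1,0,0,-0.23,0],[1,0,0,-0.27,0],[1,0,0,-0.31,0],[1,0,0,-0.33,0],[1,0,0,-0.338,0],[1,0,0,-0.338,0],[1,0,0,-0.338,0]]

```text
clock: 8.63
tcp_pos: [0.5553, -0.0728, 0.2489]
orientation: [3.104, 0.482, 0.001]
contact_force: [7.9, -4.6, -8.6]
grip_width: 0.0259
gripper_force: 42.6
```

```bash
python3 go.py .002 .002 .249
python3 - <<'E'
from bench import viewer
import cv2
f=viewer.grab_frame("scene");a=f["pixels"][90:290,180:420,::-1];cv2.imwrite("pics/s2.png",cv2.resize(a,None,fx=3,fy=3,interpolation=cv2.INTER_CUBIC))
E
```

```text
t 8.6333 tcp [ 0.5553 -0.0728  0.2489] target [ 0.5557 -0.0734  0.249 ] shift [ 0.001  0.003 -0.   ] turn 0.0006 tool z [ 0.001 -0.    -1.   ]
tcp in base [0.0018 0.0026 0.2489] [ 7.9 -4.6 -8.6] 0.025917230060948974 42.60723263025284
```

View pics/s2.png

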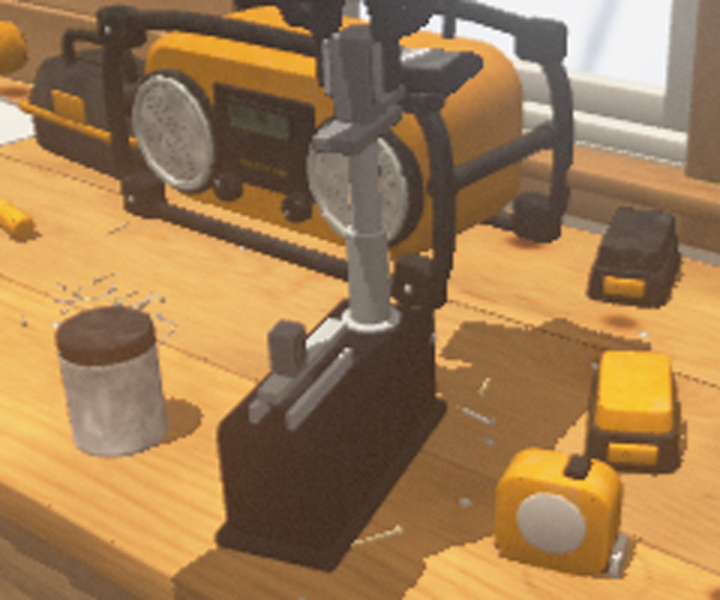

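The scene crop shows both mast sections out, the knob top at about (288,325), and the bystanders in place. I'll nudge up slightly to confirm the stop and check the knob's position.

>>> play_rows:
  commands:
    - [[1,0,0,-0.01,0],[1,0,0,-0.01,0],[1,0,0,-0.01,0],[1,0,0,-0.01,0]]

```text
clock: 9.02
tcp_pos: [0.5549, -0.0729, 0.2491]
orientation: [3.104, 0.483, -0.001]
contact_force: [10.1, -3.6, -18.1]
grip_width: 0.0259
gripper_force: 42.2
```

```bash
python3 go.py .002 .002 .249
python3 - <<'E'
from h import *
p=np.array([0.5544,-0.0759,0.3073])
for x in(-.088,-.092,-.115,-.123):print(x,proj("scene",w(p,[x+.002,.002,.144])))
E
```

```text
t 9.0167 tcp [ 0.5549 -0.0729  0.2491] target [ 0.5557 -0.0734  0.249 ] shift [0.003 0.003 0.001] turn 0.0007 tool z [-0.001 -0.    -1.   ]
tcp in base [0.0014 0.0027 0.2491] [ 10.1  -3.6 -18.1] 0.0258870968320744 42.15316638350487
-0.088 [[283.39420378 191.05534229]]
-0.092 [[282.46358776 191.96049622]]
-0.115 [[276.95524183 197.3181312 ]]
-0.123 [[274.9740603  199.24510667]]
```

The force rose to 18 N with no motion, so the mast is at its second stop. One last picture check of the lock position, with the knob and block crops from w4 enlarged.

Run:
```python
import cv2,numpy as np
a=cv2.imread("pics/w4.png")
z=lambda y0,y1:cv2.resize(np.clip(a[y0:y1,360:450]*1.3,0,255).astype('uint8'),None,fx=4.4,fy=6.5,interpolation=cv2.INTER_CUBIC)
cv2.imwrite("pics/z.png",np.hstack([z(5,95),z(215,305)]))
```

```text
(no output)
```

View pics/z.png

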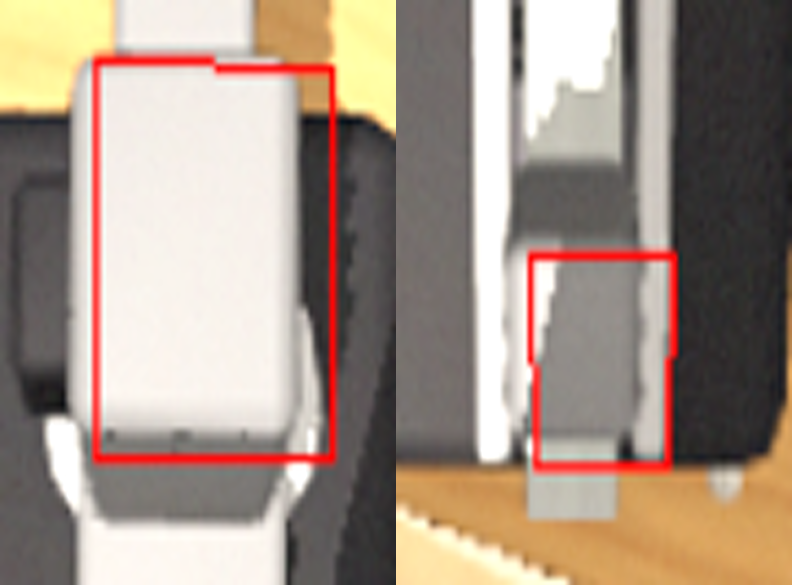

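After allowing for the block's own offset, the knob centre is about 1 mm from the −123 mm prediction. That puts the lock at about 34 mm of travel, so it is free. Handing in.

```bash
python3 -c "
from bench import r
print(r.hand_in())"
```

```text
the job is handed in; nothing more can be done
None
```

I handed the job in at about 9 s of robot time: the transport lock is slid to its end stop (about 34 of 35 mm), and the gripper holds the lamp at its second stop with the button squeezed in. The tin, battery and tape measure were not moved, and no verdict came back from the hand-in.

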